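Mount the loaded tube disc on the tilted hub of the tube rotator

TASK

The blue disc loaded with sample tubes has to go on the tube rotator. Pick it up (it has a black handle in the middle), turn it so that its three holes meet the three drive pins on the rotator's tilted hub, slide it gently onto the pins until it sits fully home, flush against the hub, and let go. Leave everything else on the bench where it stands.

Things in the scene. Friction and masses are not known exactly. Their poses are not given: they have to be found in the camera images.
- tube_disc: Loose blue plastic disc, 170 mm across, 8 mm thick, about 0.3 kg (varies 30 percent), with 9 capped tubes clipped radially on its top face, none outward of a hole (43 to 83 mm from the centre, up to 22 mm above the underside). Starts flat on the bench, tubes up, at any yaw, at the left, middle or right of the work area. Origin: centre of the underside; z towards the tube side.
- disc_grip (a point): Where to grip the disc: middle of its black bar handle, on the disc's axis, 42 mm above the underside. The bar is 18 mm thick along the disc's x, 56 mm long along its y, and reaches from 24 to 54 mm above the underside, on a stem 14 mm in diameter. Gripped across the 18 mm it leaves holes and tubes clear. Axes as the disc's.
- disc_hole0 (a point): Centre of one of the disc's three through holes, at the underside. The holes have steel rims and are 15 mm in diameter, 32 mm from the disc's centre, at 0 (this one), 120 and 240 degrees from the disc's x axis towards y. The pattern repeats every 120 degrees: any of the three ways round on the hub is right. Axes as the disc's.
- rotator: Tube rotator, fixed: ivory base 200 mm deep (x -105 to 95), 170 wide (y), 70 high; two cheeks with clamp knobs (158 mm over the knobs, top 158 mm above the bench) hold a motor head 80 mm in diameter, tilted 30 degrees to the front. Origin: on the bench below the hub's seat; the front with the dial faces -x; z up. At the left, middle or right of the work area, yaw within 0.35 rad.
- hub_seat (a point): Centre of the seat face of the hub, a black flange 88 mm across; the disc's underside must come to lie on it. 180 mm above the bench, straight over the rotator's origin. z: the hub's axis out of the seat, tilted 30 degrees from vertical to the rotator's front; x points at one of the pins. The hub starts at any angle; its gear holds it and slips only above 0.4 N m.
- hub_pin0 (a point): Tip of one of the hub's three steel drive pins, 18 mm out from the seat face. The pins are 12 mm in diameter, the last 6 mm tapering to 5 mm, 32 mm from the hub's axis, at 0 (this one), 120 and 240 degrees from the hub_seat x axis towards y. Axes as hub_seat.
- sample_rack: Loose blue rack of capped tubes, 95 mm by 144 mm, 49 mm high. Origin: centre of the underside. Stands on the work area. Leave it alone.
- spare_rack: A second loose blue rack of the same kind and size at the back of the bench, beside a tip box and a vortex mixer that are fixed. Leave it alone.
- reagent_bottle: Amber bottle with a blue cap, 72 mm in diameter, 135 mm high, at the back of the bench. Origin: centre of the underside. Leave it alone.
- mouse: Black computer mouse, 108 mm long, 36 mm high, near the robot. Origin: underside. Leave it alone.
- well_plate: White well plate, 86 by 128 mm, 15 mm high, near the robot. Origin: centre of the underside. Leave it alone.
Things that resemble listed ones, but are neither listed nor needed, are in the scene too. Leave any orange look-alike of the tube_disc alone.

How it is judged:
By the outcome, as a careful person would: the job done as asked, in the order asked, and still so for the second after the job is handed in, with the robot touching nothing.
It also fails if it takes over 48 s, if anything falls off the work surface, if the arm or the gripper's body presses on something with over 40 N, if the wrist force passes 120 N, or if a joint passes its speed limit or range.

ROBOT

A 6-joint arm with a two-finger parallel gripper is mounted at the origin on the work surface. World frame = base frame: x ahead of the robot, y to its left, z up, the work surface at z = 0. Lengths are in m, angles in rad, forces in N, time in s.
With the tool pointing down it reaches from about 0.3 to 0.95 m from the base axis. Payload 3.1 kg.
Tool frame: the origin (TCP) lies on the centre line of the jaws, within the pads' length; the fingertips stand manip.tip_reach ahead of it and the grasp point (between the pads) lies 11 mm behind it (manip.tip_reach is the distance from the TCP to the fingertips, in m); y points along the fingers, x is the direction in which the jaws open and shut, and the axes are right-handed (so a half turn about y gives the same grasp; the last joint's range is limited). The gripper opens to 85 mm and grips with 20 to 120 N. Pads are 22 mm wide; open, the fingers measure 114 mm over their backs; the gripper's body (76 mm by 85 mm) begins 54 mm behind the grasp point. The pads swing forward as they close: fully open they stand 13 mm farther back than shut.
Start: joints at [-1.208, 0.308, 1.634, -0, 1.2, -0.07], TCP at [0.262, -0.567, 0.239] pointing down, gripper open.
Joint ranges: [-3.06, 3.06], [-0.79, 1.96], [0.05, 2.63], [-1.19, 4.34], [0.05, 2.64], [-2.94, 2.94]. Speed limits (rad/s): [2.79, 2.79, 3.14, 3.14, 3.14, 3.14].

INTERFACE

Orientations are given as a 3x3 rotation matrix whose columns are the frame's x, y, z axes.
In Python, from bench import manip gives the robot as it stands.
- The arm moves only by the tool step_arm, never from a script. Its argument "moves" is a list of rows, each an object of numbers: "dx", "dy", "dz": the shift along the tool's x, y, z as a fraction of full scale; "twist": the turn about the tool's y as a fraction of full scale. A call has 1 to 5 rows; each row is the pose to reach, as a shift and turn from the pose commanded when the call began, along the tool's axes at that moment; what a row does not reach only later rows make up. Full scale, the value 1, is 0.15 m for a shift and 60 degrees for a turn. A row lasts 1/10 s, in which the tool goes at most 50 mm and 8.59 degrees, less where a joint would pass 70% of its speed; a pose out of reach is approached as far as the arm can. A call with a number of a shift or a turn outside -1 to 1 is refused whole. A call with a gripper value outside its range is refused whole. "fingers" is the opening, from -1 (shut) to 1 (fully open), set as the call begins (left out, the last holds). The fingers move at their own pace and stop on an object; "squeeze" is the grip in N (left out, the last holds). Time passes only in rows, so rows that repeat a pose let the fingers close. It gives the time, the measured TCP pose, the force and the opening at its end, in the units of the state.
- manip.read_state(): the state, without advancing time (a new reading comes with each control period).
- manip.get_image(name): name is "scene" or "top" or "wrist"; returns (picture, depth): 420x560x3 uint8, red, green, blue; 420x560 float32, m along the optical axis (not along the pixel's ray), 0 where there is no reading.
- manip.get_calibration(name): a dict with "fx", "fy", "cx", "cy" (pixels), "xyz" and "attitude" of the camera in the world; the wrist camera has in their place "tool_from_camera" (4x4, takes a point from camera to tool coordinates, whose origin is the TCP and whose axes are the tool frame's). Camera axes: x right, y down, z forward; pixel columns grow to the right and rows downward; lengths in m; the calibration is good to about 2 mm. A picture is of the moment at which its call begins: read the wrist's pose just before it. get_calibration takes no time and is no camera call.
- manip.finish_job(): hands the job in, once; it reports no verdict.
The state is a dict: "clock": time; "joints": joint angles; "joint_velocities": joint speeds; "effort": joint torques, N m; "tool_pos": TCP position; "tcp_rot": TCP orientation; "force": force on the tool from outside, world axes, zero at the start; "torque": the same for the moment, N m; "grip_width": opening from 0.0 (shut) to 1.0 (fully open).
Only numpy, scipy, OpenCV 4.12 (cv2) and the standard library are available. Lean on these libraries where they do the work, as an engineer would, in place of code of your own. Each camera call takes 0.05 s, during which the arm holds its last target. There are 200 camera calls.

## Working session

There is one attempt and no reset: what is moved stays moved. The work goes in short steps, Python scripts to look and compute and a tool call to move; the robot and the scene stay as the last step left them, time stands still between calls to the robot, and variables do not carry over. Pictures are saved under pics/ and viewed, about 8 in all and at most 12, crops included, and the job is handed in when it is done.

Besides the shell and the picture viewer there is one more tool, called after "Call:" as name([rows], argument=value, ...), one row to a line, values as JSON. step_arm: Moves the arm, as the interface text tells. Shift numbers are shares of 0.15 m and turn numbers shares of 60 degrees, none past 1 either way. Its arguments: {"type":"object","properties":{"moves":{"type":"array","items":{"type":"object","properties":{"dx":{"type":"number","minimum":-1,"maximum":1},"dy":{"type":"number","minimum":-1,"maximum":1},"dz":{"type":"number","minimum":-1,"maximum":1},"twist":{"type":"number","minimum":-1,"maximum":1}}}},"fingers":{"type":"number"},"squeeze":{"type":"number"}},"required":["moves"]}

```bash
ls; mkdir -p pics
python3 - <<'E'
from bench import manip
import numpy as np, cv2
np.set_printoptions(precision=4,suppress=True)
s=manip.read_state()
for k in s: print(k,np.array(s[k]).tolist())
print(manip.tip_reach,[a for a in dir(manip) if a[0]!='_'])
for n in("scene","top","wrist"):
    c=manip.get_calibration(n);print(n,c)
    p,d=manip.get_image(n); np.savez('pics/'+n+'0.npz',p=p,d=d); cv2.imwrite('pics/'+n+'0.png',p[:,:,::-1])
a=[cv2.imread('pics/%s0.png'%n) for n in('top','scene')]
E
```

```text
pics
clock 0.0
joints [-1.2076640595568402, 0.3090230586683547, 1.6352119425739329, -4.2159940445437116e-05, 1.199717338176283, -0.06969963158001706]
joint_velocities [0.00040864284092446225, 0.0011602370179932995, 0.0008889268781202745, -0.00026301689825884456, -0.0009405968613180121, 0.00022368428710061063]
effort [-0.0003605446454457706, -41.526546478271484, -27.666317224502563, -0.00021411714897112688, 0.010413891286589205, 1.282841139982338e-05]
tool_pos [0.2618230670259901, -0.5666080320181403, 0.2380237372884802]
tcp_rot [[0.41945611578809566, -0.0008748971308077273, 0.9077751932515971], [-0.9077725557363353, 0.002191849491948029, 0.41945700953462084], [-0.002356688330270602, -0.99999721517153, 0.0001251770698448939]]
force [-0.7193030727918812, 0.2491494487283669, 0.7720801898824987]
torque [0.028221472634500318, 0.02245972041665559, 0.019360784304041867]
grip_width 1.001253866696187
0.008 ['Unreachable', 'finish_job', 'get_calibration', 'get_image', 'read_state', 'tip_reach']
scene {'fx': 533.2848752017093, 'fy': 533.2848752017093, 'cx': 286.62369064730643, 'cy': 208.0935219311763, 'xyz': array([1.5084, 0.3519, 0.8638]), 'attitude': array([[-0.2781,  0.5636, -0.7778],
       [ 0.9605,  0.1726, -0.2184],
       [ 0.0112, -0.8078, -0.5893]])}
top {'fx': 536.4468591638764, 'fy': 536.4468591638764, 'cx': 283.47583671178984, 'cy': 215.44590105537569, 'xyz': array([0.2634, 0.098 , 1.6943]), 'attitude': array([[-0.018 , -0.9866,  0.162 ],
       [-0.9998,  0.0167, -0.0098],
       [ 0.007 , -0.1622, -0.9867]])}
wrist {'fx': 366.6895166584527, 'fy': 366.6895166584527, 'cx': 287.60019544254135, 'cy': 215.93623874606496, 'tool_from_camera': array([[ 1.    ,  0.0005,  0.0011, -0.0006],
       [-0.0009, -0.2607,  0.9654, -0.1349],
       [ 0.0008, -0.9654, -0.2607,  0.0658],
       [ 0.    ,  0.    ,  0.    ,  1.    ]])}
```

View pics/top0.png

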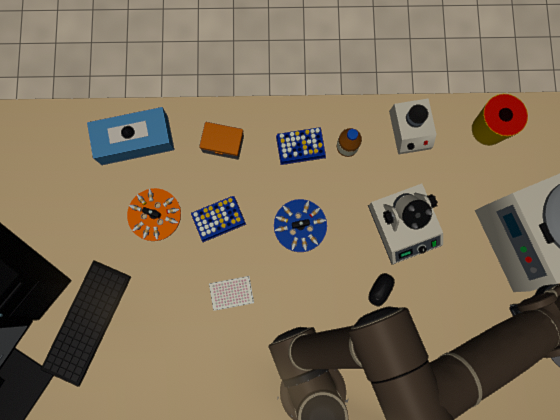

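View pics/scene0.png

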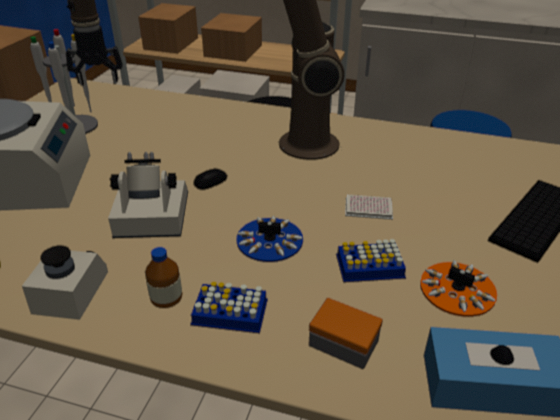

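```bash
cat > h.py <<'E'
from bench import manip
import numpy as np, cv2
np.set_printoptions(precision=4,suppress=True)
def shoot(name,tag):
    s=manip.read_state(); p,d=manip.get_image(name); c=manip.get_calibration(name)
    if name=='wrist':
        T=np.eye(4);T[:3,:3]=s['tcp_rot'];T[:3,3]=s['tool_pos'];T=T@c['tool_from_camera']
    else:
        T=np.eye(4);T[:3,:3]=c['attitude'];T[:3,3]=c['xyz']
    K=[c[k] for k in('fx','fy','cx','cy')]
    np.savez('pics/%s.npz'%tag,p=p,d=d,T=T,K=K); cv2.imwrite('pics/%s.png'%tag,p[:,:,::-1])
    return load(tag)
def load(tag):
    z=np.load('pics/%s.npz'%tag); p,d,T,K=z['p'],z['d'].astype(float),z['T'],z['K']
    v,u=np.mgrid[:d.shape[0],:d.shape[1]]
    X=np.stack([(u-K[2])/K[0]*d,(v-K[3])/K[1]*d,d],-1)@T[:3,:3].T+T[:3,3]
    X[d==0]=np.nan
    return p,d,X,T,K
def proj(P,T,K):
    q=(np.atleast_2d(P)-T[:3,3])@T[:3,:3]
    return np.c_[K[0]*q[:,0]/q[:,2]+K[2],K[1]*q[:,1]/q[:,2]+K[3]]
E
python3 - <<'E'
from h import *
for n in('top','scene'):
    p,d,X,T,K=shoot(n,n+'1')
    hsv=cv2.cvtColor(p,cv2.COLOR_RGB2HSV)
    # bench height
    print(n,'z bench',np.nanmedian(X[250:260,180:195,2] if n=='top' else X[220:230,330:335,2]))
    box=(slice(195,260),slice(270,332)) if n=='top' else (slice(205,265),slice(230,310))
    m=np.zeros(d.shape,bool); m[box]=True
    m&=(hsv[...,0]>105)&(hsv[...,0]<130)&(hsv[...,1]>120)&(X[...,2]<.03)
    q=X[m]; c,r=cv2.minEnclosingCircle(q[:,:2].astype(np.float32)); print('disc',c,r,np.median(q[:,2]))
    m2=np.zeros(d.shape,bool); m2[box]=True; m2&=(X[...,2]>.04)
    q=X[m2]; print('handle',len(q),q.mean(0),cv2.minAreaRect(q[:,:2].astype(np.float32)))
    box=(slice(175,265),slice(365,450)) if n=='top' else (slice(130,240),slice(105,195))
    m=np.zeros(d.shape,bool); m[box]=True; m&=(X[...,2]>.165)&(X[...,2]<.23)
    q=X[m]; print('hub',len(q),q.mean(0),q.min(0),q.max(0))
    m=np.zeros(d.shape,bool); m[box]=True; m&=(X[...,2]>.055)&(X[...,2]<.08)
    q=X[m]; print('base',len(q),cv2.minAreaRect(q[:,:2].astype(np.float32)))
p=load('top1')[0]; a=cv2.resize(p[175:270,265:450,::-1],None,fx=4,fy=4,interpolation=cv2.INTER_CUBIC); cv2.imwrite('pics/crop1.png',a)
E
```

```text
top z bench 0.0012934697630158087
disc (0.508466899394989, 0.0297321118414402) 0.08384307473897934 0.00873031614927089
handle 110 [0.5078 0.0293 0.0536] ((0.5087053775787354, 0.02945084497332573), (0.018794361501932144, 0.05521382763981819), 11.830503463745117)
hub 714 [ 0.5142 -0.2948  0.1832] [ 0.4692 -0.3437  0.165 ] [ 0.5593 -0.24    0.2168]
base 1942 ((0.5038648247718811, -0.30204713344573975), (0.1985146850347519, 0.1737140417098999), 19.508949279785156)
scene z bench -0.0023500966664286582
disc (0.5122153162956238, 0.02947474643588066) 0.08616060763597488 0.006008873244216839
handle 164 [0.5163 0.0288 0.049 ] ((0.5147018432617188, 0.028180057182908058), (0.02086794748902321, 0.055227894335985184), 12.540081977844238)
hub 526 [ 0.5363 -0.2894  0.1811] [ 0.4747 -0.341   0.1651] [ 0.5629 -0.2558  0.2097]
base 1757 ((0.5245187282562256, -0.29728665947914124), (0.16912265121936798, 0.17157025635242462), 19.508317947387695)
```

View pics/crop1.png

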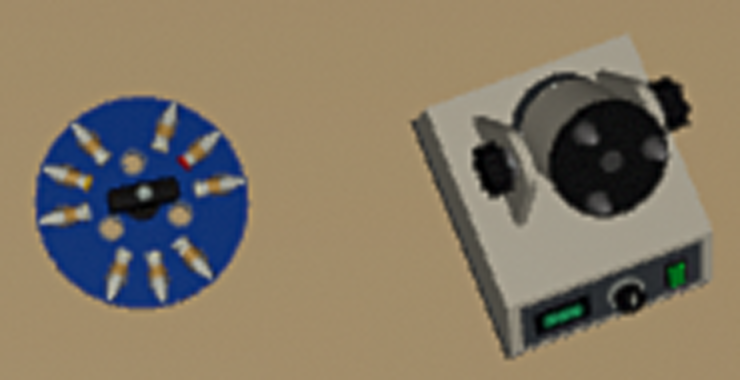

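The blue disc at top px (300,225) is the target. The orange one at (153,214) is the look-alike, so I leave it alone. The crop shows the blue disc's holes at crop (133,162), (110,228) and (180,214), and hub pins at (587,132), (655,148) and (600,203). Next I move the wrist camera over the hub.

Call:
step_arm([
  {"dx": -0.1, "dy": -0.3, "dz": 0.1},
  {"dx": -0.2, "dy": -0.6, "dz": 0.3},
  {"dx": -0.3, "dy": -0.9, "dz": 0.6},
  {"dx": -0.35, "dy": -1, "dz": 0.85},
])

```text
invalid input at $.moves[0]: expected keys dx, dy, dz, twist
```

Call:
step_arm([
  {"dx": -0.1, "dz": 0.3},
  {"dx": -0.25, "dz": 0.6},
  {"dx": -0.35, "dz": 0.8},
  {"dx": -0.4, "dy": -0.1, "dz": 0.9},
])

```text
invalid input at $.moves[0]: expected keys dx, dy, dz, twist
```

Call:
step_arm([
  {"dx": -0.1, "dz": 0.25},
  {"dx": -0.2, "dz": 0.5},
  {"dx": -0.2, "dz": 0.55},
  {"dx": -0.2, "dz": 0.55},
])

```text
invalid input at $.moves[0]: expected keys dx, dy, dz, twist
```

Run:
```python
from h import *
p,d,X,T,K=shoot('wrist','w1'); s=manip.read_state(); print(s['clock'],s['tool_pos'],s['joints'],s['force'])
```

```text
0.3 [ 0.262  -0.5671  0.2389] [-1.2077  0.3084  1.6342 -0.      1.1997 -0.0697] [-0.4884  0.1274 -0.9612]
```

View pics/w1.png

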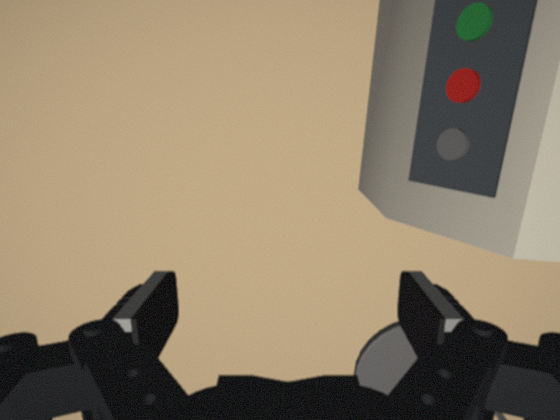

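The rows need all four keys. The wrist picture shows the gripper still at its start, with the centrifuge at right.

Call:
step_arm([
  {"dx": -0.1, "dy": -0.3, "dz": 0, "twist": 0},
  {"dx": -0.2, "dy": -0.6, "dz": 0.2, "twist": 0},
  {"dx": -0.3, "dy": -0.9, "dz": 0.5, "twist": 0},
  {"dx": -0.35, "dy": -1, "dz": 0.8, "twist": 0},
])

```text
clock: 0.7
tool_pos: [0.3364, -0.4795, 0.3853]
tcp_rot: [[0.417, 0.002, 0.909], [-0.909, -0.005, 0.417], [0.005, -1.0, -0.0]]
force: [0.8, -0.2, 0.6]
grip_width: 1.002
```

Call:
step_arm([
  {"dx": -0.1, "dy": 0, "dz": 0.3, "twist": 0},
  {"dx": -0.25, "dy": 0, "dz": 0.6, "twist": 0},
  {"dx": -0.35, "dy": 0, "dz": 0.8, "twist": 0},
  {"dx": -0.4, "dy": -0.1, "dz": 0.9, "twist": 0},
])

```text
clock: 1.1
tool_pos: [0.4343, -0.3645, 0.3945]
tcp_rot: [[0.422, -0.003, 0.906], [-0.906, 0.004, 0.422], [-0.005, -1.0, -0.001]]
force: [-0.7, 0.1, -0.1]
grip_width: 0.998
```

Call:
step_arm([
  {"dx": -0.1, "dy": 0, "dz": 0.25, "twist": 0},
  {"dx": -0.2, "dy": 0, "dz": 0.5, "twist": 0},
  {"dx": -0.2, "dy": 0, "dz": 0.55, "twist": 0},
  {"dx": -0.2, "dy": 0, "dz": 0.55, "twist": 0},
])

```text
clock: 1.5
tool_pos: [0.4967, -0.306, 0.3971]
tcp_rot: [[0.421, 0.0, 0.907], [-0.907, -0.001, 0.421], [0.001, -1.0, -0.0]]
force: [-0.2, -0.5, -0.3]
grip_width: 1.004
```

Run:
```python
from h import *
p,d,X,T,K=shoot('wrist','w2'); s=manip.read_state(); print(s['clock'],s['tool_pos'],s['joints'],s['force'])
```

```text
1.55 [ 0.4958 -0.3067  0.397 ] [-0.6279  0.1261  1.5394 -0.0013  1.4756  0.5098] [-0.0142  0.5604 -0.9593]
```

View pics/w2.png

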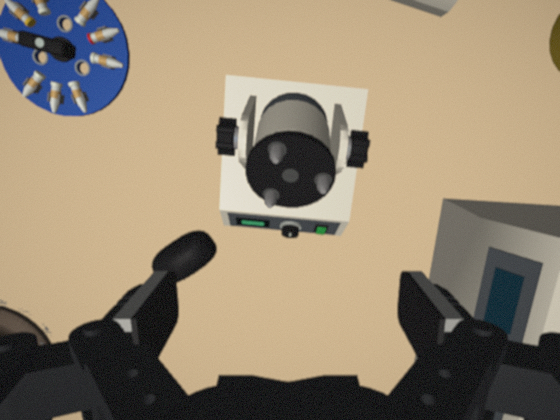

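The wrist picture shows the hub flange centred near (290,175), with pin tips near (277,150), (323,183) and (270,198). I fit the hub pose to that depth cloud.

```bash
cat > hub.py <<'E'
from h import *
from scipy.optimize import least_squares
def fr(yaw,phi):
    rx=np.array([np.cos(yaw),np.sin(yaw),0]); ry=np.array([-np.sin(yaw),np.cos(yaw),0]); z=np.array([0,0,1.])
    n=-.5*rx+np.sqrt(.75)*z; u=np.sqrt(.75)*rx+.5*z   # u up-slope, ry horizontal; phi measured from u towards ry
    return rx,ry,u,n
def tips(s,yaw,phi,h=.018):
    rx,ry,u,n=fr(yaw,phi)
    return np.array([s+.032*(np.cos(phi+k*2*np.pi/3)*u+np.sin(phi+k*2*np.pi/3)*ry)+h*n for k in range(3)])
E
python3 - <<'E'
from hub import *
p,d,X,T,K=load('w2')
# flange plane
c0=np.array([.51,-.30])
m=np.zeros(d.shape,bool); m[130:210,240:340]=True
g=cv2.cvtColor(p,cv2.COLOR_RGB2GRAY)
m&=(X[...,2]>.14)&(g<60)
q=X[m]
rx,ry,u,n=fr(np.radians(19.5),0)
s=np.array([.508,-.297,.18])
for it in range(3):
    h=(q-s)@n; k=abs(h-np.median(h))<.004
    A=q[k]; c=A.mean(0); w=np.linalg.svd(A-c)[2][2]; w*=np.sign(w[2]);
    print('plane',len(A),c,'normal',w,'tilt',np.degrees(np.arccos(w[2])),'yaw',np.degrees(np.arctan2(-w[1],-w[0])),np.median(h))
    (cx,cy),r=cv2.minEnclosingCircle(np.c_[(A-c)@u,(A-c)@ry].astype(np.float32)); 
    print('circle',c+cx*u+cy*ry,r); s=c+cx*u+cy*ry
# raised points -> pins
m=np.zeros(d.shape,bool); m[130:210,240:340]=True
h=(X-s)@n; rad=np.linalg.norm((X-s)-h[...,None]*n,axis=-1)
m&=(h>.009)&(h<.026)&(rad<.05)
N,l,st,ce=cv2.connectedComponentsWithStats(m.astype(np.uint8))
for i in range(1,N):
    if st[i,4]>5:
        Q=X[l==i]; hh=(Q-s)@n; t=Q[hh>hh.max()-.006].mean(0); print('pin',st[i],t,hh.max(),'phi',np.degrees(np.arctan2((t-s)@ry,(t-s)@u)),np.hypot((t-s)@ry,(t-s)@u))
px=np.array([[277,150],[323,183],[270,198]])
# refine: brightness-based views later; fit s,yaw,phi to clicked tips with z=.18
def f(v): 
    t=tips(np.array([v[0],v[1],.18]),v[2],v[3]); P=proj(t,T,K)
    return np.min(np.linalg.norm(P[:,None]-px[None],axis=-1),0)
best=min((least_squares(f,[s[0],s[1],np.radians(19.5),a]) for a in np.radians([0,40,80])),key=lambda r:r.cost)
print(best.x,np.degrees(best.x[2:]),best.cost)
# cheeks yaw from knobs; base rect
mm=(X[...,2]>.055)&(X[...,2]<.078); mm[:70]=0; mm[245:]=0; mm[:,:215]=0; mm[:,375:]=0
print(cv2.minAreaRect(X[mm][:,:2].astype(np.float32)))
E
```

```text
plane 4214 [ 0.5137 -0.3005  0.1832] normal [-0.4662 -0.1629  0.8696] tilt 29.592191991425167 yaw 19.266085713073387 0.0007627446807377281
circle [ 0.5098 -0.3024  0.1808] 0.04346567392349243
plane 4214 [ 0.5137 -0.3005  0.1832] normal [-0.4662 -0.1629  0.8696] tilt 29.592191991425167 yaw 19.266085713073387 4.470611665335425e-05
circle [ 0.5098 -0.3024  0.1808] 0.04346567392349243
plane 4214 [ 0.5137 -0.3005  0.1832] normal [-0.4662 -0.1629  0.8696] tilt 29.592191991425167 yaw 19.266085713073387 4.470611665335425e-05
circle [ 0.5098 -0.3024  0.1808] 0.04346567392349243
pin [269 149  14  14 141] [ 0.5211 -0.283   0.2091] 0.019316556566809574 phi 26.664265094371533 0.032415479738775364
pin [317 180  12  14 125] [ 0.5123 -0.3352  0.194 ] 0.019124193569476637 phi -91.44419591543023 0.031710346857225014
pin [264 195  12  13 114] [ 0.475  -0.2963  0.1816] 0.019563066367487638 phi 146.46996258834204 0.03150562227362072
[ 0.5166 -0.301   0.2373  0.5631] [13.5973 32.2655] 1.5570703619529767
((0.5049061179161072, -0.30419695377349854), (0.1981646716594696, 0.1703377068042755), 19.511430740356445)
```

Hub fit: centre (0.510,-0.302,0.181), tilt 29.6°, yaw 19.4°, with pins at about 27°+120k from the up-slope direction. So gripping the disc across the 18 mm, with its x along -y of the rotator, lines the holes up to about 3°. The tool cannot tilt, so the disc must pivot in the jaws about tool x. Now I go over the disc.

Call:
step_arm([
  {"dx": -0.2, "dy": 0.05, "dz": 0.1, "twist": -0.13},
  {"dx": -0.4, "dy": 0.1, "dz": 0.2, "twist": -0.26},
  {"dx": -0.6, "dy": 0.2, "dz": 0.3, "twist": -0.39},
  {"dx": -0.8, "dy": 0.25, "dz": 0.4, "twist": -0.52},
  {"dx": -1, "dy": 0.3, "dz": 0.5, "twist": -0.65},
])

```text
clock: 2.05
tool_pos: [0.5001, -0.1391, 0.3512]
tcp_rot: [[0.898, -0.001, 0.439], [-0.439, -0.001, 0.898], [-0.0, -1.0, -0.001]]
force: [-0.4, 0.9, 0.6]
grip_width: 0.998
```

Call:
step_arm([
  {"dx": -0.1, "dy": 0.05, "dz": 0.25, "twist": -0.13},
  {"dx": -0.2, "dy": 0.1, "dz": 0.5, "twist": -0.26},
  {"dx": -0.3, "dy": 0.2, "dz": 0.75, "twist": -0.39},
  {"dx": -0.4, "dy": 0.25, "dz": 0.9, "twist": -0.52},
  {"dx": -0.44, "dy": 0.3, "dz": 1, "twist": -0.65},
])

```text
clock: 2.55
tool_pos: [0.5074, 0.0255, 0.3062]
tcp_rot: [[0.974, -0.001, -0.227], [0.227, -0.0, 0.974], [-0.001, -1.0, -0.0]]
force: [-0.4, 0.2, -0.0]
grip_width: 1.0
```

Call:
step_arm([
  {"dx": 0, "dy": 0, "dz": 0, "twist": 0},
  {"dx": 0, "dy": 0, "dz": 0, "twist": 0},
])

```text
clock: 2.75
tool_pos: [0.5082, 0.0238, 0.3067]
tcp_rot: [[0.976, 0.0, -0.218], [0.218, -0.001, 0.976], [-0.0, -1.0, -0.001]]
force: [-0.0, -1.5, 0.9]
grip_width: 0.996
```

Run:
```python
from h import *
p,d,X,T,K=shoot('wrist','w3'); s=manip.read_state(); print(s['clock'],s['tool_pos'],s['joints']); print(s['tcp_rot'])
hsv=cv2.cvtColor(p,cv2.COLOR_RGB2HSV)
near=np.hypot(X[...,0]-.51,X[...,1]-.03)<.11
m=near&(hsv[...,0]>105)&(hsv[...,0]<130)&(hsv[...,1]>120)&(X[...,2]<.02)&(X[...,2]>-.01)
q=X[m]; print('disc',m.sum(),cv2.minEnclosingCircle(q[:,:2].astype(np.float32)),np.median(q[:,2]))
m=near&(X[...,2]>.045)&(X[...,2]<.065); q=X[m]; v,u=np.nonzero(m); print('handle',len(q),q.mean(0),cv2.minAreaRect(q[:,:2].astype(np.float32)),u.mean(),v.mean())
m=near&(hsv[...,0]<25)&(hsv[...,1]>50)&(X[...,2]<.012)&(np.abs(np.hypot(X[...,0]-.51,X[...,1]-.03)-.032)<.012)
N,l,st,ce=cv2.connectedComponentsWithStats(m.astype(np.uint8))
for i in range(1,N):
    if st[i,4]>40: 
        Q=X[l==i].mean(0); print('hole?',ce[i],st[i,4],Q)
```

```text
2.8 [0.5085 0.0236 0.307 ] [-0.0385  0.0223  1.8268 -0.0012  1.2916 -0.2575]
[[ 0.976   0.0008 -0.2176]
 [ 0.2176 -0.0011  0.976 ]
 [ 0.0005 -1.     -0.0013]]
disc 10075 ((0.5095811486244202, 0.027230823412537575), 0.08383818715810776) 0.008176623007351391
handle 856 [0.5091 0.0286 0.0537] ((0.5093362927436829, 0.027645239606499672), (0.0179076436907053, 0.055708084255456924), 10.640701293945312) 289.6542056074766 176.51869158878506
hole? [276.708  147.5841] 113 [0.4885 0.0509 0.0002]
hole? [316.181  172.4381] 105 [0.5413 0.0324 0.0003]
hole? [275.2525 193.9293] 99 [ 0.4986 -0.0043  0.0003]
```

View pics/w3.png

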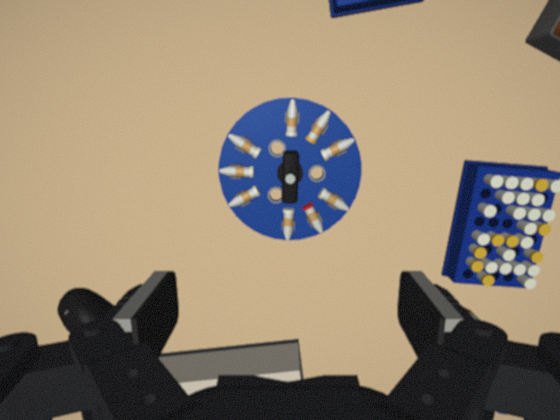

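The wrist view shows the blue disc at (290,170) with its handle vertical in the image, plus 9 tubes and 3 holes, one of them at +x. It matches the description: centre (0.5094,0.0274), yaw 10.7°, bar top at 54 mm. Going down to grip.

Call:
step_arm([
  {"dx": 0.01, "dy": 0.25, "dz": 0.02, "twist": 0.03},
  {"dx": 0.01, "dy": 0.5, "dz": 0.02, "twist": 0.03},
  {"dx": 0.01, "dy": 0.75, "dz": 0.02, "twist": 0.03},
  {"dx": 0.01, "dy": 0.9, "dz": 0.02, "twist": 0.03},
])

```text
clock: 3.2
tool_pos: [0.5077, 0.0268, 0.1692]
tcp_rot: [[0.982, -0.003, -0.187], [0.187, -0.001, 0.982], [-0.003, -1.0, -0.0]]
force: [-0.3, -0.8, -0.4]
grip_width: 1.003
```

Call:
step_arm([
  {"dx": 0, "dy": 0.25, "dz": 0, "twist": 0},
  {"dx": 0, "dy": 0.5, "dz": 0, "twist": 0},
  {"dx": 0, "dy": 0.7, "dz": 0, "twist": 0},
  {"dx": 0, "dy": 0.85, "dz": 0, "twist": 0},
  {"dx": 0, "dy": 0.9, "dz": 0, "twist": 0},
])

```text
clock: 3.7
tool_pos: [0.5075, 0.027, 0.0345]
tcp_rot: [[0.982, -0.004, -0.187], [0.187, -0.0, 0.982], [-0.004, -1.0, 0.0]]
force: [-0.1, -0.5, -0.2]
grip_width: 1.002
```

Call:
step_arm([
  {"dx": 0, "dy": 0, "dz": 0, "twist": 0},
  {"dx": 0, "dy": 0, "dz": 0, "twist": 0},
  {"dx": 0, "dy": 0, "dz": 0, "twist": 0},
])

```text
clock: 4.0
tool_pos: [0.5107, 0.0282, 0.0381]
tcp_rot: [[0.982, 0.004, -0.19], [0.19, -0.0, 0.982], [0.003, -1.0, -0.001]]
force: [-0.3, -0.2, -0.1]
grip_width: 0.997
```

Run:
```python
from h import *
s=manip.read_state(); print(s['clock'],s['tool_pos'],s['force']); print(s['tcp_rot'], np.degrees(np.arctan2(s['tcp_rot'][1][0],s['tcp_rot'][0][0])))
```

```text
4.0 [0.5107 0.0282 0.0381] [-0.3211 -0.2261 -0.0774]
[[ 0.9818  0.0035 -0.19  ]
 [ 0.19   -0.0002  0.9818]
 [ 0.0034 -1.     -0.0008]] 10.953525549876762
```

Call:
step_arm([
  {"dx": 0, "dy": 0.035, "dz": 0, "twist": 0},
  {"dx": 0, "dy": 0.035, "dz": 0, "twist": 0},
])

```text
clock: 4.2
tool_pos: [0.5091, 0.0287, 0.0314]
tcp_rot: [[0.982, 0.001, -0.191], [0.191, -0.0, 0.982], [0.0, -1.0, -0.0]]
force: [-0.1, 0.4, 0.4]
grip_width: 0.999
```

Call:
step_arm([
  {"dx": 0, "dy": 0, "dz": 0, "twist": 0},
  {"dx": 0, "dy": 0, "dz": 0, "twist": 0},
  {"dx": 0, "dy": 0, "dz": 0, "twist": 0},
  {"dx": 0, "dy": 0, "dz": 0, "twist": 0},
  {"dx": 0, "dy": 0, "dz": 0, "twist": 0},
], fingers=-1, squeeze=30)

```text
clock: 4.7
tool_pos: [0.5094, 0.0287, 0.0313]
tcp_rot: [[0.982, 0.001, -0.191], [0.191, 0.0, 0.982], [0.001, -1.0, -0.0]]
force: [1.8, -0.6, -2.6]
grip_width: 0.204
```

Call:
step_arm([
  {"dx": 0, "dy": 0, "dz": 0, "twist": 0},
  {"dx": 0, "dy": 0, "dz": 0, "twist": 0},
  {"dx": 0, "dy": 0, "dz": 0, "twist": 0},
  {"dx": 0, "dy": 0, "dz": 0, "twist": 0},
])

```text
clock: 5.1
tool_pos: [0.5094, 0.0287, 0.0313]
tcp_rot: [[0.982, 0.001, -0.191], [0.191, 0.0, 0.982], [0.001, -1.0, -0.0]]
force: [2.6, 1.3, -0.0]
grip_width: 0.208
```

Gripped at 17.7 mm opening, as it should be. Lift and carry it to a pose in front of and above the top pin, at disc yaw -73°.

Call:
step_arm([
  {"dx": 0, "dy": -0.1, "dz": 0, "twist": 0},
  {"dx": 0, "dy": -0.3, "dz": 0, "twist": 0},
  {"dx": 0, "dy": -0.55, "dz": 0, "twist": 0},
  {"dx": 0, "dy": -0.8, "dz": 0, "twist": 0},
  {"dx": 0, "dy": -1, "dz": 0, "twist": 0},
])

```text
clock: 5.6
tool_pos: [0.5079, 0.0285, 0.182]
tcp_rot: [[0.982, -0.002, -0.191], [0.191, -0.0, 0.982], [-0.002, -1.0, 0.0]]
force: [1.0, 0.3, -4.0]
grip_width: 0.203
```

Call:
step_arm([
  {"dx": -0.03, "dy": -0.2, "dz": -0.15, "twist": 0.14},
  {"dx": -0.1, "dy": -0.4, "dz": -0.35, "twist": 0.28},
  {"dx": -0.2, "dy": -0.5, "dz": -0.55, "twist": 0.42},
  {"dx": -0.27, "dy": -0.6, "dz": -0.75, "twist": 0.56},
  {"dx": -0.32, "dy": -0.6, "dz": -0.95, "twist": 0.7},
])

```text
clock: 6.1
tool_pos: [0.4885, -0.1217, 0.2725]
tcp_rot: [[0.854, 0.001, 0.52], [-0.52, -0.001, 0.854], [0.001, -1.0, -0.0]]
force: [1.5, 0.5, -3.0]
grip_width: 0.206
```

Call:
step_arm([
  {"dx": 0.1, "dy": 0, "dz": -0.25, "twist": 0.14},
  {"dx": 0.2, "dy": 0, "dz": -0.5, "twist": 0.28},
  {"dx": 0.35, "dy": 0, "dz": -0.7, "twist": 0.42},
  {"dx": 0.45, "dy": 0, "dz": -0.9, "twist": 0.56},
  {"dx": 0.55, "dy": 0, "dz": -1, "twist": 0.7},
])

```text
clock: 6.6
tool_pos: [0.4801, -0.2932, 0.2693]
tcp_rot: [[0.285, -0.005, 0.959], [-0.959, 0.001, 0.285], [-0.003, -1.0, -0.004]]
force: [0.2, 0.3, -3.3]
grip_width: 0.205
```

Call:
step_arm([
  {"dx": 0.06, "dy": 0, "dz": -0.07, "twist": 0},
  {"dx": 0.14, "dy": 0, "dz": -0.15, "twist": 0},
  {"dx": 0.14, "dy": 0, "dz": -0.15, "twist": 0},
  {"dx": 0.14, "dy": 0, "dz": -0.15, "twist": 0},
])

```text
clock: 7.0
tool_pos: [0.4663, -0.3175, 0.2707]
tcp_rot: [[0.293, -0.001, 0.956], [-0.956, 0.002, 0.293], [-0.002, -1.0, -0.0]]
force: [-0.5, 0.3, -3.8]
grip_width: 0.207
```

```bash
cat > st.py <<'E'
from hub import *
s=manip.read_state(); R=np.array(s['tcp_rot']); S=np.array([.5098,-.3024,.1805]); rx,ry,u,n=fr(np.radians(19.4),0)
G=np.array(s['tool_pos'])-.011*R[:,1]
H=S+.042*n
e=G-H
print(s['clock'],s['tool_pos'],'xang',np.degrees(np.arctan2(R[1,0],R[0,0])),'F',s['force'],'T',s['torque'],s['grip_width'])
print('G-home in u,ry,n mm',1e3*np.array([e@u,e@ry,e@n]),'rx,z',1e3*np.array([e@rx,e[2]]))
E
cat > tilt.py <<'E'
from hub import *
# tilt of the held disc from wrist depth: blue points below TCP
import sys
def tilt(tag,cam='wrist'):
    p,d,X,T,K=shoot(cam,tag); s=manip.read_state(); R=np.array(s['tcp_rot']); G=np.array(s['tool_pos'])-.011*R[:,1]
    hsv=cv2.cvtColor(p,cv2.COLOR_RGB2HSV)
    m=(hsv[...,0]>105)&(hsv[...,0]<130)&(hsv[...,1]>120)&(np.linalg.norm(X-G,axis=-1)<.11)
    A=X[m]
    for _ in range(6):
        c=A.mean(0); w=np.linalg.svd(A-c,full_matrices=False)[2][2]; w*=np.sign(w[2]); A=A[abs((A-c)@w)<max(.002,1.5*np.std((A-c)@w))]
    print(cam,len(A),'normal',w,'tilt',np.degrees(np.arccos(w[2])),'dir',np.degrees(np.arctan2(-w[1],-w[0])),'G above top face',1e3*(G-c)@w)
tilt(sys.argv[1]); tilt(sys.argv[1]+'s','scene')
E
python3 st.py; python3 tilt.py a1
```

```text
7.0 [ 0.4663 -0.3175  0.2707] xang -72.97688727805348 F [-0.5392  0.3005 -3.7829] T [0.0261 0.0018 0.0523] 0.20725463498363494
G-home in u,ry,n mm [10.6829  0.2077 68.6521] rx,z [-25.0744  64.7959]
wrist 46255 normal [ 0.0009 -0.001   1.    ] tilt 0.07736702014865375 dir 134.06034282345362 G above top face 34.244545112287476
scene 711 normal [-0.0009 -0.0029  1.    ] tilt 0.17272134802730535 dir 72.52305450459241 G above top face 36.76951110069783
```

View pics/a1.png

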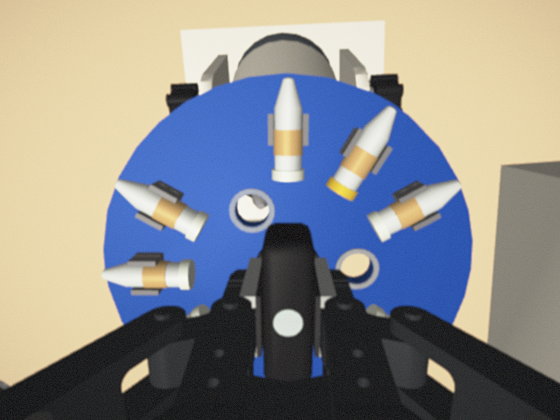

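The wrist view shows the disc held level, with the bar central, holes at (252,210) and (357,267), and a pin showing through the left hole. I lower it slowly so the top pin tips the disc in the jaws, with a light squeeze.

Call:
step_arm([
  {"dx": 0, "dy": 0.07, "dz": 0, "twist": 0},
  {"dx": 0, "dy": 0.14, "dz": 0, "twist": 0},
  {"dx": 0, "dy": 0.19, "dz": 0, "twist": 0},
  {"dx": 0, "dy": 0.21, "dz": 0, "twist": 0},
  {"dx": 0, "dy": 0.23, "dz": 0, "twist": 0},
], squeeze=20)

```text
clock: 7.6
tool_pos: [0.4658, -0.3184, 0.2379]
tcp_rot: [[0.294, -0.004, 0.956], [-0.956, -0.0, 0.294], [-0.001, -1.0, -0.003]]
force: [-7.5, -1.1, 7.1]
grip_width: 0.206
```

```bash
python3 st.py; python3 tilt.py a2
```

```text
7.6 [ 0.4658 -0.3184  0.2379] xang -72.91131395811304 F [-7.5409 -1.088   7.1183] T [0.3693 0.9955 0.3127] 0.2063006404051755
G-home in u,ry,n mm [-6.301  -0.4372 40.6286] rx,z [-25.7711  32.0349]
wrist 47867 normal [-0.0443 -0.0196  0.9988] tilt 2.7791954241389067 dir 23.84883825743651 G above top face 33.52083351710448
scene 656 normal [-0.0537 -0.0244  0.9983] tilt 3.381805177297717 dir 24.388719399920415 G above top face 36.69474322440398
```

It pivots at about 11 N. Continuing.

Call:
step_arm([
  {"dx": 0, "dy": 0.02, "dz": 0, "twist": 0},
  {"dx": 0, "dy": 0.04, "dz": 0, "twist": 0},
  {"dx": 0, "dy": 0.06, "dz": 0, "twist": 0},
  {"dx": 0, "dy": 0.08, "dz": 0, "twist": 0},
  {"dx": 0, "dy": 0.1, "dz": 0, "twist": 0},
])

```text
clock: 8.2
tool_pos: [0.4634, -0.3199, 0.2235]
tcp_rot: [[0.295, -0.009, 0.956], [-0.956, -0.003, 0.295], [0.0, -1.0, -0.009]]
force: [-14.7, -3.8, 9.8]
grip_width: 0.205
```

```bash
python3 st.py; python3 tilt.py a3
```

```text
8.2 [ 0.4634 -0.3199  0.2235] xang -72.86489403318708 F [-14.73    -3.8364   9.833 ] T [-0.085   1.9095  0.3945] 0.20542670739617272
G-home in u,ry,n mm [-15.8593  -1.0984  29.5448] rx,z [-28.507   17.6569]
wrist 52377 normal [-0.2466 -0.0835  0.9655] tilt 15.091202032387097 dir 18.704704941097297 G above top face 32.14942040305972
scene 372 normal [-0.2532 -0.0863  0.9636] tilt 15.515573097158748 dir 18.83061580481885 G above top face 35.462992983290505
```

Call:
step_arm([
  {"dx": 0, "dy": 0.02, "dz": 0, "twist": 0},
  {"dx": 0, "dy": 0.04, "dz": 0, "twist": 0},
  {"dx": 0, "dy": 0.06, "dz": 0, "twist": 0},
  {"dx": 0, "dy": 0.075, "dz": 0, "twist": 0},
])

```text
clock: 8.7
tool_pos: [0.4623, -0.3203, 0.2116]
tcp_rot: [[0.295, -0.011, 0.956], [-0.956, -0.003, 0.295], [-0.0, -1.0, -0.011]]
force: [-16.1, -3.9, 7.8]
grip_width: 0.206
```

```bash
python3 st.py; python3 tilt.py a4
```

```text
8.7 [ 0.4623 -0.3203  0.2116] xang -72.86600200527238 F [-16.1082  -3.8859   7.7733] T [-0.3664  2.0222  0.2644] 0.2060114816111785
G-home in u,ry,n mm [-22.7807  -1.0657  19.7681] rx,z [-29.6127   5.7293]
wrist 53200 normal [-0.4053 -0.1331  0.9044] tilt 25.254295620374524 dir 18.17727338542631 G above top face 31.196959156605665
scene 182 normal [-0.3907 -0.1213  0.9125] tilt 24.14874443124229 dir 17.24272583005745 G above top face 33.45910170387396
```

Call:
step_arm([
  {"dx": 0, "dy": 0.02, "dz": 0, "twist": 0},
  {"dx": 0, "dy": 0.035, "dz": 0, "twist": 0},
  {"dx": 0, "dy": 0.045, "dz": 0, "twist": 0},
])

```text
clock: 9.1
tool_pos: [0.4621, -0.3204, 0.2061]
tcp_rot: [[0.294, -0.012, 0.956], [-0.956, -0.003, 0.294], [-0.001, -1.0, -0.012]]
force: [-19.4, -2.4, 19.7]
grip_width: 0.204
```

```bash
python3 st.py; python3 tilt.py a5
```

```text
9.1 [ 0.4621 -0.3204  0.2061] xang -72.88459737392132 F [-19.3949  -2.3681  19.6912] T [0.265  2.6155 0.196 ] 0.20367427484371298
G-home in u,ry,n mm [-25.7248  -1.1008  15.167 ] rx,z [-29.8618   0.2726]
wrist 53035 normal [-0.47   -0.1574  0.8685] tilt 29.714027449947196 dir 18.510775200833223 G above top face 31.118343182072067
scene 66 normal [0.1648 0.1998 0.9659] tilt 15.007271681834688 dir -129.51879575999172 G above top face -25.056240577188156
```

Tilt is 29.7° and the force has risen, so all the pins are touching the underside. Back off along the hub axis and measure where the disc sits in the tool.

Call:
step_arm([
  {"dx": 0, "dy": -0.04, "dz": -0.03, "twist": 0},
  {"dx": 0, "dy": -0.08, "dz": -0.05, "twist": 0},
  {"dx": 0, "dy": -0.12, "dz": -0.07, "twist": 0},
  {"dx": 0, "dy": -0.15, "dz": -0.08, "twist": 0},
  {"dx": 0, "dy": -0.15, "dz": -0.08, "twist": 0},
])

```text
clock: 9.7
tool_pos: [0.4562, -0.3219, 0.2269]
tcp_rot: [[0.292, 0.001, 0.956], [-0.956, -0.001, 0.292], [0.001, -1.0, 0.001]]
force: [0.5, -0.5, -4.2]
grip_width: 0.207
```

```bash
python3 st.py; python3 tilt.py a6
python3 - <<'E'
import cv2; a=cv2.imread('pics/a6.png'); cv2.imwrite('pics/a6c.png',cv2.resize(a[40:420,90:490],None,fx=1.5,fy=1.5,interpolation=cv2.INTER_CUBIC))
E
```

```text
9.7 [ 0.4562 -0.3219  0.2269] xang -72.99345855447811 F [ 0.5369 -0.5003 -4.1928] T [ 0.0001 -0.011   0.0444] 0.20666692939677636
G-home in u,ry,n mm [-20.7048  -0.5479  36.2632] rx,z [-36.0624  21.0524]
wrist 53038 normal [-0.4767 -0.1505  0.8661] tilt 29.994144726777797 dir 17.52525674514721 G above top face 30.75832635926399
scene 101 normal [0.5288 0.396  0.7507] tilt 41.34816389882043 dir -143.16948367224924 G above top face -58.687854864264985
```

View pics/a6c.png

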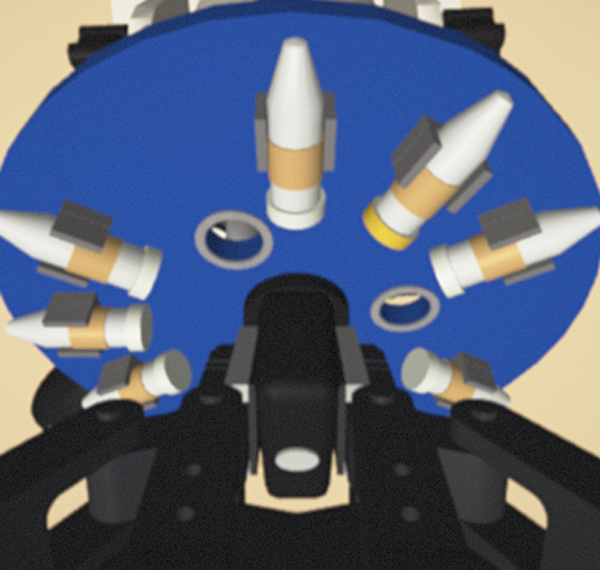

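The crop shows the disc tilted, with hole rims at crop (234,239) and (405,308), i.e. px (246,199.3) and (360,245.3). I solve for the disc pose and the offset to home.

```bash
cat > off.py <<'E'
from hub import *
def off(tag,px,n_d=None):
    p,d,X,T,K=load(tag)
    S=np.array([.5098,-.3024,.1805]); rx,ry,u,n=fr(np.radians(19.4),0)
    hsv=cv2.cvtColor(p,cv2.COLOR_RGB2HSV)
    m=(hsv[...,0]>105)&(hsv[...,0]<130)&(hsv[...,1]>120)&(d<.35)&(d>0); A=X[m]
    for _ in range(6):
        c=A.mean(0); w=np.linalg.svd(A-c,full_matrices=False)[2][2]; w*=np.sign(w[2]); A=A[abs((A-c)@w)<max(.002,1.5*np.std((A-c)@w))]
    ray=np.c_[(px[:,0]-K[2])/K[0],(px[:,1]-K[3])/K[1],np.ones(len(px))]@T[:3,:3].T
    t=((c-T[:3,3])@w)/(ray@w); H=T[:3,3]+t[:,None]*ray
    print('hole spacing mm (55.4)',1e3*np.linalg.norm(H[0]-H[1]))
    # left hole at +27 (towards u,+ry), right at -93
    uu=u-(u@w)*w; uu/=np.linalg.norm(uu); rr=np.cross(w,uu)
    mid=H.mean(0); dd=H[0]-H[1]; ang=np.arctan2(dd@rr,dd@uu)   # H0-H1 direction = phi0 + 30deg where phi0=27
    phi=ang-np.radians(57)+np.radians(27)
    C=mid-.016*(np.cos(phi-np.pi/3)*uu+np.sin(phi-np.pi/3)*rr)-.008*w
    e=C-S
    print('phi',np.degrees(phi),'centre',C,'u,ry,n mm',1e3*np.array([e@u,e@ry,e@n]))
    q=A; k=np.linalg.norm(q-C,axis=1)
    print('rim radius check max',np.percentile(k,99.5))
off('a6',np.array([[246.,199.3],[360.,245.3]]))
E
python3 off.py
```

```text
hole spacing mm (55.4) 55.83892500957318
phi 28.02971944493709 centre [ 0.4701 -0.3171  0.2013] u,ry,n mm [-26.2519  -0.6746  39.1572]
rim radius check max 0.08553651111576921
```

Hole phase is 28.0° against the pins' 27.2°, and the offset is u -26.3, ry -0.7, n +39 mm. I move over the pins, staying about 6 mm clear, and re-measure.

Call:
step_arm([
  {"dx": 0, "dy": -0.02, "dz": 0.06, "twist": 0},
  {"dx": -0.01, "dy": -0.02, "dz": 0.12, "twist": 0},
  {"dx": -0.013, "dy": 0, "dz": 0.18, "twist": 0},
  {"dx": -0.013, "dy": 0, "dz": 0.2, "twist": 0},
  {"dx": -0.013, "dy": 0, "dz": 0.2, "twist": 0},
])

```text
clock: 10.3
tool_pos: [0.4843, -0.3105, 0.2257]
tcp_rot: [[0.294, -0.001, 0.956], [-0.956, 0.0, 0.294], [-0.001, -1.0, -0.0]]
force: [0.1, 0.3, -3.5]
grip_width: 0.204
```

```bash
python3 st.py; python3 tilt.py a7
python3 - <<'E'
import cv2; a=cv2.imread('pics/a7.png'); cv2.imwrite('pics/a7c.png',cv2.resize(a[130:300,190:420],None,fx=3,fy=3,interpolation=cv2.INTER_CUBIC))
E
```

```text
10.3 [ 0.4843 -0.3105  0.2257] xang -72.93031493297018 F [ 0.122   0.2873 -3.5003] T [0.0027 0.0452 0.0501] 0.20430999457973312
G-home in u,ry,n mm [ 4.924   0.8656 20.0256] rx,z [-5.7485 19.8047]
wrist 52978 normal [-0.4746 -0.1522  0.8669] tilt 29.897625983219108 dir 17.78419973857185 G above top face 31.416336288974783
scene 85 normal [0.3858 0.337  0.8589] tilt 30.812095976068314 dir -138.86325324803298 G above top face -44.866532256544815
```

View pics/a7c.png

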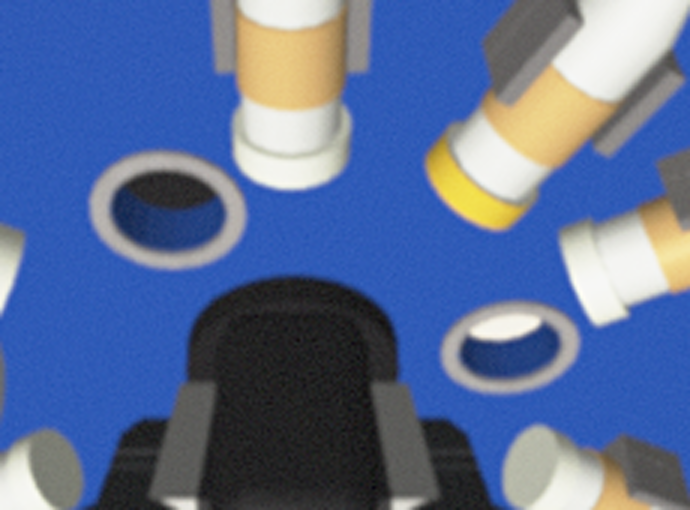

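The rims have not moved in the wrist image (246,200 and 360,246), so there is no slip. The offset is now u -0.6, ry +0.7, n 23 mm. Insert along the hub axis in small steps.

Call:
step_arm([
  {"dx": 0.003, "dy": 0.012, "dz": 0.007, "twist": 0},
  {"dx": 0.003, "dy": 0.024, "dz": 0.014, "twist": 0},
  {"dx": 0.003, "dy": 0.036, "dz": 0.021, "twist": 0},
  {"dx": 0.003, "dy": 0.048, "dz": 0.028, "twist": 0},
  {"dx": 0.003, "dy": 0.06, "dz": 0.035, "twist": 0},
])

```text
clock: 10.9
tool_pos: [0.4889, -0.3099, 0.217]
tcp_rot: [[0.292, -0.0, 0.956], [-0.956, 0.0, 0.292], [-0.0, -1.0, -0.0]]
force: [-0.7, 0.4, -4.5]
grip_width: 0.206
```

```bash
python3 st.py; python3 tilt.py a8|head -1
```

```text
10.9 [ 0.4889 -0.3099  0.217 ] xang -73.01027013223539 F [-0.6572  0.3564 -4.5113] T [-0.0286  0.0521 -0.0402] 0.2055006673754278
G-home in u,ry,n mm [ 4.5023 -0.1452 10.251 ] rx,z [-1.2263 11.1288]
wrist 52976 normal [-0.4754 -0.1512  0.8667] tilt 29.92624470175449 dir 17.638700364683636 G above top face 30.76359355535892
```

The pins are entering with no contact force. Continuing.

Call:
step_arm([
  {"dx": 0, "dy": 0.011, "dz": 0.01, "twist": 0},
  {"dx": 0, "dy": 0.022, "dz": 0.017, "twist": 0},
  {"dx": 0, "dy": 0.034, "dz": 0.024, "twist": 0},
  {"dx": 0, "dy": 0.046, "dz": 0.031, "twist": 0},
  {"dx": 0, "dy": 0.056, "dz": 0.038, "twist": 0},
])

```text
clock: 11.5
tool_pos: [0.4944, -0.3082, 0.2085]
tcp_rot: [[0.292, -0.0, 0.956], [-0.956, 0.0, 0.292], [-0.0, -1.0, -0.0]]
force: [-1.1, 0.1, -3.9]
grip_width: 0.203
```

```bash
python3 st.py; python3 tilt.py a9|head -1
```

```text
11.5 [ 0.4944 -0.3082  0.2085] xang -73.00059332978762 F [-1.1072  0.1044 -3.8789] T [-0.0049  0.0971  0.0196] 0.20346177415832928
G-home in u,ry,n mm [ 5.252  -0.3076  0.0463] rx,z [4.5252 2.6661]
wrist 52747 normal [-0.4751 -0.1512  0.8668] tilt 29.907967863209944 dir 17.64924521773595 G above top face 30.87124261205642
```

Call:
step_arm([
  {"dx": 0, "dy": 0.006, "dz": 0.003, "twist": 0},
  {"dx": 0, "dy": 0.012, "dz": 0.007, "twist": 0},
  {"dx": 0, "dy": 0.017, "dz": 0.01, "twist": 0},
  {"dx": 0, "dy": 0.021, "dz": 0.012, "twist": 0},
])

```text
clock: 12.0
tool_pos: [0.4955, -0.308, 0.2067]
tcp_rot: [[0.293, -0.001, 0.956], [-0.956, -0.0, 0.293], [-0.0, -1.0, -0.001]]
force: [-5.6, -1.1, 5.4]
grip_width: 0.206
```

```bash
python3 st.py; python3 tilt.py b1|head -1
```

```text
12.0 [ 0.4955 -0.308   0.2067] xang -72.97980027083734 F [-5.5686 -1.1251  5.4416] T [0.3459 0.9389 0.0782] 0.20609550525111758
G-home in u,ry,n mm [ 5.3088 -0.5847 -2.1363] rx,z [5.6657 0.8043]
wrist 52625 normal [-0.4729 -0.1544  0.8675] tilt 29.834407617305175 dir 18.077704027015685 G above top face 31.085079739373253
```

Call:
step_arm([
  {"dx": 0, "dy": 0.006, "dz": 0.003, "twist": 0},
  {"dx": 0, "dy": 0.012, "dz": 0.007, "twist": 0},
  {"dx": 0, "dy": 0.017, "dz": 0.01, "twist": 0},
])

```text
clock: 12.4
tool_pos: [0.4958, -0.3083, 0.2064]
tcp_rot: [[0.293, -0.004, 0.956], [-0.956, -0.001, 0.293], [-0.0, -1.0, -0.004]]
force: [-13.4, 0.0, 17.9]
grip_width: 0.208
```

```bash
python3 st.py; python3 tilt.py b2|head -1
```

```text
12.4 [ 0.4958 -0.3083  0.2064] xang -72.96240386164467 F [-13.3836   0.0482  17.8724] T [0.9057 2.1969 0.2564] 0.2080224287167954
G-home in u,ry,n mm [ 5.3195 -0.8564 -2.4979] rx,z [5.8558 0.4965]
wrist 52577 normal [-0.4704 -0.1607  0.8677] tilt 29.80822863671661 dir 18.859322965712018 G above top face 31.099854971049293
```

It is stiff now (about 22 N along the axis), with the normal at 29.8°/18.9° against the hub's 29.6°/19.3°, and the top face 8.4 mm above the seat (8 expected). It is home. Ease off, open partly so the fingers stay clear of the tubes, and retract.

Call:
step_arm([
  {"dx": 0, "dy": -0.008, "dz": -0.004, "twist": 0},
  {"dx": 0, "dy": -0.014, "dz": -0.008, "twist": 0},
])

```text
clock: 12.7
tool_pos: [0.4955, -0.3081, 0.2066]
tcp_rot: [[0.292, -0.001, 0.956], [-0.956, -0.0, 0.292], [0.0, -1.0, -0.001]]
force: [-4.7, -0.1, 3.1]
grip_width: 0.205
```

Call:
step_arm([
  {"dx": 0, "dy": 0, "dz": 0, "twist": 0},
  {"dx": 0, "dy": 0, "dz": 0, "twist": 0},
  {"dx": 0, "dy": 0, "dz": 0, "twist": 0},
  {"dx": 0, "dy": 0, "dz": 0, "twist": 0},
  {"dx": 0, "dy": 0, "dz": 0, "twist": 0},
], fingers=-0.2)

```text
clock: 13.2
tool_pos: [0.4966, -0.3076, 0.205]
tcp_rot: [[0.292, 0.0, 0.956], [-0.956, -0.0, 0.292], [0.0, -1.0, 0.0]]
force: [0.6, 0.7, 0.6]
grip_width: 0.398
```

```bash
python3 st.py; python3 tilt.py b3|head -1
```

```text
13.2 [ 0.4966 -0.3076  0.205 ] xang -72.99478547113864 F [0.5765 0.6818 0.5758] T [0.0799 0.0053 0.0069] 0.39813285004857507
G-home in u,ry,n mm [ 5.4934 -0.4969 -4.147 ] rx,z [ 6.8309 -0.8447]
wrist 51986 normal [-0.4707 -0.166   0.8666] tilt 29.938550975874918 dir 19.42629872609231 G above top face 29.483440115487774
```

Call:
step_arm([
  {"dx": 0, "dy": -0.05, "dz": 0, "twist": 0},
  {"dx": 0, "dy": -0.15, "dz": 0, "twist": 0},
  {"dx": 0, "dy": -0.35, "dz": 0, "twist": 0},
  {"dx": 0, "dy": -0.65, "dz": 0, "twist": 0},
  {"dx": 0, "dy": -0.95, "dz": 0, "twist": 0},
])

```text
clock: 13.8
tool_pos: [0.4961, -0.3074, 0.3501]
tcp_rot: [[0.292, 0.0, 0.956], [-0.956, -0.0, 0.292], [0.0, -1.0, 0.0]]
force: [1.6, 0.4, -0.1]
grip_width: 0.399
```

Call:
step_arm([
  {"dx": 0, "dy": 0, "dz": 0, "twist": 0},
  {"dx": 0, "dy": 0, "dz": 0, "twist": 0},
  {"dx": 0, "dy": 0, "dz": 0, "twist": 0},
])

```text
clock: 14.1
tool_pos: [0.4959, -0.3073, 0.3474]
tcp_rot: [[0.292, -0.001, 0.956], [-0.956, 0.001, 0.292], [-0.001, -1.0, -0.0]]
force: [0.9, -0.1, -0.4]
grip_width: 0.402
```

```bash
python3 st.py
python3 - <<'E'
from hub import *
p,d,X,T,K=shoot('wrist','c1'); shoot('scene','c2')
S=np.array([.5098,-.3024,.1805]); rx,ry,u,n=fr(np.radians(19.4),0)
hsv=cv2.cvtColor(p,cv2.COLOR_RGB2HSV)
m=(hsv[...,0]>105)&(hsv[...,0]<130)&(hsv[...,1]>120)&(np.linalg.norm(X-S,axis=-1)<.11); A=X[m]; B=A
for _ in range(6):
    c=A.mean(0); w=np.linalg.svd(A-c,full_matrices=False)[2][2]; w*=np.sign(w[2]); A=A[abs((A-c)@w)<max(.002,1.5*np.std((A-c)@w))]
q=np.c_[(A-S)@u,(A-S)@ry].astype(np.float32)
print('tilt',np.degrees(np.arccos(w[2])),np.degrees(np.arctan2(-w[1],-w[0])),'top above seat mm',1e3*((c-S)@w),'circle u,ry',cv2.minEnclosingCircle(q))
a=cv2.imread('pics/c1.png'); b=cv2.resize(cv2.imread('pics/c2.png')[100:270,70:240],(420,420)); cv2.imwrite('pics/c.png',cv2.resize(np.hstack([a[:,70:450],b]),None,fx=.95,fy=.95))
E
```

```text
14.1 [ 0.4959 -0.3073  0.3474] xang -73.00406270328916 F [ 0.8957 -0.0508 -0.4147] T [0.0061 0.0078 0.0439] 0.40198696929948835
G-home in u,ry,n mm [ 76.1716  -0.0094 119.4199] rx,z [  6.2566 141.5065]
tilt 29.94620468621117 19.4112125593873 top above seat mm 8.34864305321593 circle u,ry ((0.000338636600645259, -0.00019299736595712602), 0.08481968194246292)
```

View pics/c.png

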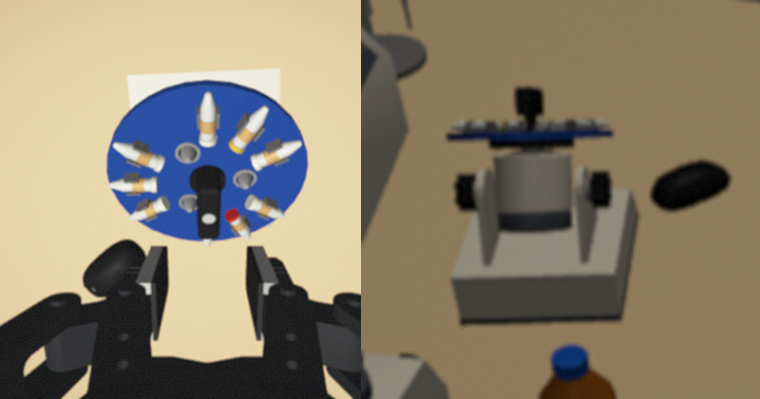

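The disc sits on the hub with the pins showing in the holes at (188,153), (245,180) and (189,203), and the gripper is clear. Handing in.

```bash
python3 -c "
from bench import manip
print(manip.finish_job())"
```

```text
the job is handed in; nothing more can be done
None
```

The blue disc is on the rotator, seated on all three pins and let go, and the job is handed in at about 14 s on the robot's clock (limit 48 s).

I gripped the disc by its handle and turned it to match the pins. The tool cannot tilt, so I tipped the disc to 30° in the jaws by lowering it lightly on the hub's top pin. I then slid it down along the hub's axis.

**Final pose:** after release the disc tilts 29.95° towards 19.4°, against the hub's 29.6° and 19.3°. It is centred within 0.4 mm, and its top face is 8.3 mm above the measured seat (8 mm expected). That difference is within camera calibration error.

**Pins and forces:** pin tips show in all three holes. The highest wrist force I read was about 28 N, and the gripper ended clear of the disc with forces near zero.

**Checks that disagreed:** the scene camera's tilt readings went wrong once the disc was steeply tilted, because few disc points were left in view, so I relied on the wrist camera. An early fit from hand-picked pin pixels gave a rotator yaw of 13.6°, against about 19.4° from the depth data and base outline; I used 19.4°.

I did not re-measure the other items on the bench, and apart from the disc I touched only the rotator.

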